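# Raise the lab jack under the controller module

### The job

A controller module rests by its side lugs on a fork, above one of two small screw jacks. Turn the knob of that jack clockwise until its platform touches the module from below and just lifts it off the fork, by about half a centimetre, and leave it standing level on the platform. Do not turn the other jack, which only carries a heat sink.

Things in the scene. Friction and masses are not known exactly. Their poses are not given: they have to be found in the camera images.
- jack_knob_grip (a point): Knob of the jack to raise: black upright bar 46 mm long, 16 wide, 42 tall, white line on top, on a 44 mm disc, on a gearbox 150 mm from the platform's middle, robot's side. Point on its vertical axis, 14 mm below the bar's top, 28 above the disc. x along the bar, y across (grip here), z up. Clockwise from above lifts 20 mm per rad; travel 1.7 rad from the start; takes 0.2 N m, stays where left.
- jack_top (a point): The top face of that jack's platform, at its middle: an aluminium plate 100 x 92 mm on scissor legs, 80 mm above the table at the start. z is up.
- module_base (a point): Middle of the underside of the loose black controller module (70 x 90 x 65 mm, about 0.2 kg, screw terminals on top). Steel lugs stick out at both sides, undersides 30 mm above this point, resting on the fork at the start, with 7 to 22 mm of air between this point and the platform. z is up.
- fork_arms (a point): The middle of the fork, at the level of the top faces of its two level aluminium arms (12 mm wide, 8 mm thick, 116 mm apart), which are fixed to a stand behind the jack. While the module rests on them its underside is 30 mm below this point.
- spare_top (a point): The top face, at its middle, of the platform of the other jack, of the same make, with a finned heat sink on it and no fork above: to be left alone.
Not all that is in view belongs to the job. Leave any blue look-alike of the part that bears module_base alone.

How it is judged:
By the outcome, as a careful person would: the job done as asked, in the order asked, and still so for the second after the job is handed in, with the robot touching nothing.
It also fails if it takes over 29 s, if anything falls off the work surface, if the arm or the gripper's body presses on something with over 40 N, if the wrist force passes 120 N, or if a joint passes its speed limit or range.

### The arm

A 6-joint arm with a two-finger parallel gripper is mounted at the origin on the work surface. World frame = base frame: x ahead of the robot, y to its left, z up, the work surface at z = 0. Lengths are in mm, angles in rad, forces in N, time in s.
With the tool pointing down it reaches from about 400 to 925 mm from the base axis. Payload 12.5 kg.
Tool frame: the origin (TCP) lies on the centre line of the jaws, within the pads' length; the fingertips stand 19 mm ahead of it and the grasp point (between the pads) is the TCP; y points along the fingers, x is the direction in which the jaws open and shut, and the axes are right-handed (so a half turn about y gives the same grasp; the last joint's range is limited). The gripper opens to 95 mm and grips with 3 to 60 N. Pads are 20 mm wide; open, the fingers measure 119 mm over their backs; the gripper's body (75 mm by 180 mm) begins 59 mm behind the grasp point.
Start: joints at [-1.334, 0.491, 1.559, -0, 1.092, -0.106], TCP at [210.101, -588.644, 233.661] pointing down, gripper open.
Joint ranges: [-3.1, 3.1], [-0.84, 2.19], [0.05, 2.79], [-1.13, 4.28], [0.06, 2.93], [-2.69, 2.69]. Speed limits (rad/s): [2.22, 2.22, 2.79, 3.14, 3.14, 3.14].

### API

Orientations are given as [roll, pitch, yaw] about the fixed x, y, z axes, in that order (R = Rz(yaw) Ry(pitch) Rx(roll)).
In Python, from cell import env gives the robot as it stands. The module is installed in compiled form; this text tells all that it offers.
- The arm moves only by the tool move_arm, never from a script. Its argument "rows" is a list of rows, each an object of numbers: "tx", "ty", "tz": the shift along the tool's x, y, z in cm; "rx", "ry", "rz": the turn, a rotation vector about the tool's x, y, z in rad; "grip": the opening in per cent of the stroke, from 0 (shut) to 100 (fully open). In form: [{"tx": .., "ty": .., "tz": .., "rx": .., "ry": .., "rz": .., "grip": ..}, ...]. A call has 1 to 10 rows; each row shifts and turns the commanded pose from where the row before left it, along the tool's axes as they then stand; what a row does not reach is not made up. A row lasts 1/12 s, in which the tool goes at most 41.7 mm and 7.16 degrees, less where a joint would pass 70% of its speed; a pose out of reach is approached as far as the arm can. A call is refused whole if a number of a shift passes 4.17 or a number of a turn 0.125, either way. A call with a gripper value outside its range is refused whole. The fingers move at their own pace and stop on an object; the grip force is fixed at half the most. Time passes only in rows, so rows that do not move let the fingers close. It gives the time, the measured TCP pose, the force and the opening at its end, in the units of the state.
- env.state(): the state, without advancing time (a new reading comes with each control period).
- env.read_camera(name): name is "side" or "top" or "wrist"; returns (picture, depth): 384x512x3 uint8, blue, green, red; 384x512 float32, mm along the optical axis (not along the pixel's ray), 0 where there is no reading.
- env.calibration(name): a dict with "vertical_fov" (degrees; the focal length in pixels is half the picture's height over the tangent of half this angle, whatever the lens; pixels are square), "cx", "cy" (the principal point, pixels), "eye" and "rotation" of the camera in the world. Camera axes: x right, y up, looking along -z (the intrinsics and any distortion apply to the point x, -y, -z); pixel columns grow to the right and rows downward; lengths in mm; the calibration is good to about 2 mm. A picture is of the moment at which its call begins: read the wrist's pose just before it. calibration takes no time and is no camera call; for the wrist camera it gives the pose at the moment of the call.
- env.job_done(): hands the job in, once; it reports no verdict.
The state is a dict: "t": time; "joints": joint angles; "qvel": joint speeds; "tau": joint torques, N m; "eef_pos": TCP position; "tcp_rot": TCP orientation; "ft_force": force on the tool from outside, world axes, zero at the start; "moment": the same for the moment, N m; "opening": opening from 0.0 (shut) to 1.0 (fully open).
Only numpy, scipy, OpenCV 4.12 (cv2) and the standard library are available. Lean on these libraries where they do the work, as an engineer would, in place of code of your own. Each camera call takes 0.05 s, during which the arm holds its last target.

## Working session

There is one attempt and no reset: what is moved stays moved. The work goes in short steps, Python scripts to look and compute and a tool call to move; the robot and the scene stay as the last step left them, time stands still between calls to the robot, and variables do not carry over. Pictures are saved under pics/ and viewed, and the job is handed in when it is done.

Besides the shell and the picture viewer there is one more tool, called after ">>>" as name(argument=value, ...), one argument or row to a line, values as JSON. move_arm: Moves the arm, as the interface text tells. Its arguments: {"type":"object","properties":{"rows":{"type":"array"}},"required":["rows"]}

```bash
mkdir -p pics; cat > h.py <<'E'
from cell import env
import numpy as np, cv2
def snap(n,tag):
    cal=env.calibration(n); im,d=env.read_camera(n)
    cv2.imwrite(f'pics/{tag}.png',im); np.savez(f'pics/{tag}.npz',im=im,d=d,**{k:np.array(v) for k,v in cal.items() if not isinstance(v,(str,type(None)))})
    return im,d,cal
def pts(d,cal):
    h,w=d.shape; f=h/2/np.tan(np.radians(cal['vertical_fov'])/2)
    v,u=np.mgrid[:h,:w]
    P=np.stack([(u-cal['cx'])/f*d,-(v-cal['cy'])/f*d,-d],-1)
    W=P@np.array(cal['rotation']).T+np.array(cal['eye']); W[d<=0]=np.nan
    return W
def load(tag):
    z=np.load(f'pics/{tag}.npz'); return z['im'],z['d'],{k:z[k] for k in z.files}
E
python3 - <<'E'
from h import *
print(env.state())
for n in ['side','top','wrist']:
    im,d,c=snap(n,n+'0'); print(n,c,(d==0).mean())
E
```

```text
{'t': 0.0, 'joints': array([-1.33354417e+00,  4.91569145e-01,  1.55941770e+00, -1.18616447e-05,
        1.09170974e+00, -1.05596059e-01]), 'qvel': array([-5.63595170e-04, -2.08258978e-03, -5.03762065e-04, -5.15917026e-05,
        5.67760800e-04,  6.15617927e-04]), 'tau': array([ 3.92582238e-03, -6.12633276e+01, -2.58179945e+01,  6.94250409e-02,
        4.83396091e-02, -9.86840450e-05]), 'eef_pos': array([ 210.07834785, -588.41264622,  233.06671582]), 'tcp_rot': array([-1.57069043e+00,  1.09889578e-03, -1.22794258e+00]), 'ft_force': array([-0.38277258,  0.90438438,  0.07359044]), 'moment': array([ 0.01683644, -0.02365613,  0.02291717]), 'opening': 0.9972430444711355}
side {'vertical_fov': 49.932599865225654, 'cx': 244.76768785931512, 'cy': 186.9010700613564, 'eye': array([ 152.51253632, 1009.45343844,  671.06203377]), 'rotation': array([ 1.01756828e+00,  2.50167975e-03, -2.77740854e+00])} 0.003926595052083333
top {'vertical_fov': 43.7232449692635, 'cx': 250.76968004265078, 'cy': 186.23227994195898, 'eye': array([ 351.76552222,   97.19722781, 1743.21820406]), 'rotation': array([ 0.09187399,  0.01788092, -1.544429  ])} 0.004048665364583333
wrist {'vertical_fov': 63.233962425629606, 'cx': 251.1607956046153, 'cy': 194.76110866129014, 'eye': array([ 273.97004419, -567.93419782,  385.0003859 ]), 'rotation': array([-2.43586947e-01,  7.47505951e-04, -1.22830264e+00])} 0.005376180013020833
```

```bash
cat >> h.py <<'E'
from scipy.spatial.transform import Rotation as Ro
def pts(d,cal):
    h,w=d.shape; f=h/2/np.tan(np.radians(float(cal['vertical_fov']))/2)
    v,u=np.mgrid[:h,:w]
    P=np.stack([(u-cal['cx'])/f*d,-(v-cal['cy'])/f*d,-d],-1)
    W=P@Ro.from_euler('xyz',cal['rotation']).as_matrix().T+np.array(cal['eye']); W[d<=0]=np.nan
    return W
E
```

```text
(no output)
```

View pics/side0.png

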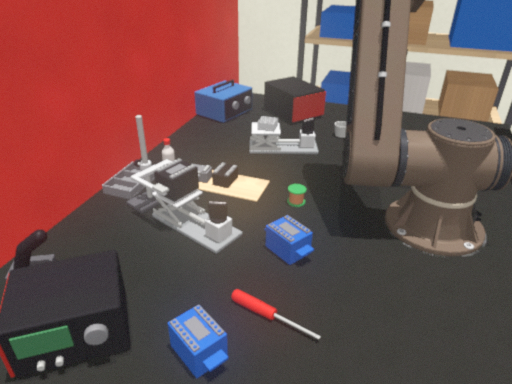

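View pics/top0.png

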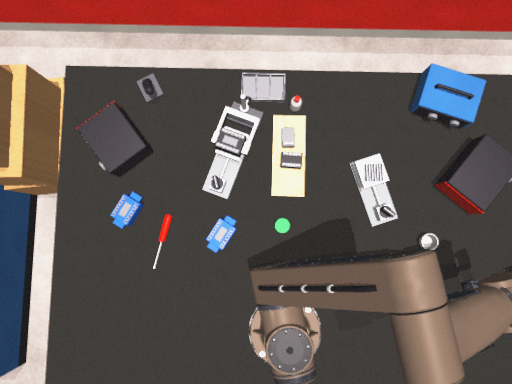

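View pics/wrist0.png

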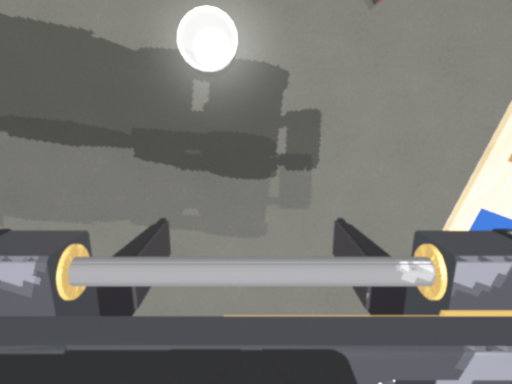

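Candidates for the knob are the jack with fork and black module at top (217,182) / side (218,212), and the heat-sink jack at top (386,212) / side (308,128), which must be left alone. There are also two blue look-alike modules at top (126,210) and (221,234). I choose the first knob and will check it in a crop.

```bash
python3 - <<'E'
from h import *
for n,(u0,u1,v0,v1) in {'top0':(195,270,90,205),'side0':(120,250,140,250)}.items():
    im,d,c=load(n); W=pts(d,c)
    s=5 if n=='top0' else 5
    cv2.imwrite(f'pics/crop_{n}.png',cv2.resize(im[v0:v1,u0:u1],None,fx=s,fy=s,interpolation=cv2.INTER_CUBIC))
    print(n)
    for (u,v) in ([(217,182),(215,181),(219,184),(222,170),(210,190),(231,141),(222,130),(222,152),(242,152),(255,125)] if n=='top0' else [(218,205),(214,206),(222,208),(218,228),(178,182),(176,170),(150,178),(160,195)]):
        print(u,v,W[v,u].round(0))
E
```

```text
top0
217 182 [513. 247. 109.]
215 181 [516. 253. 117.]
219 184 [510. 243.  71.]
222 170 [565. 238.  29.]
210 190 [493. 280.  13.]
231 141 [649. 200. 153.]
222 130 [686. 232. 154.]
222 152 [623. 236.  75.]
242 152 [617. 163. 123.]
255 125 [713. 121. 117.]
side0
218 205 [510. 258. 107.]
214 206 [518. 264. 107.]
222 208 [500. 258. 101.]
218 228 [501. 283.  58.]
178 182 [626. 241. 138.]
176 170 [645. 214. 155.]
150 178 [829.  73.  16.]
160 195 [688. 237.  83.]
```

View pics/crop_top0.png

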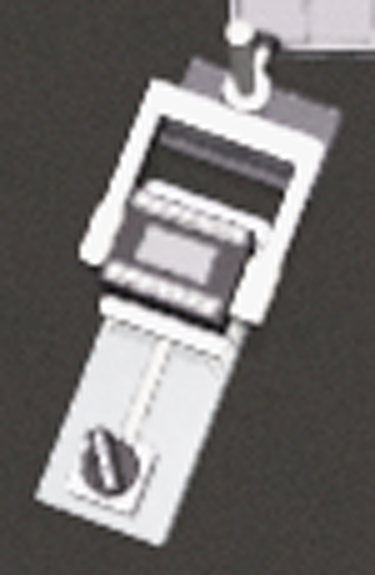

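View pics/crop_side0.png

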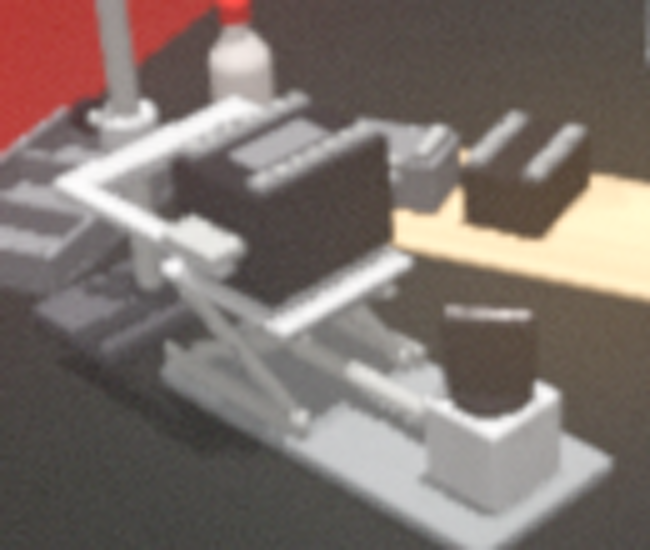

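The crops confirm it: black bar knob with a white line on a white gearbox, in line with the platform under the fork and black module. Now I plan the transfer, with the tool turned half a turn to leave joint 6 room for the clockwise turn.

```bash
cat > plan.py <<'E'
from h import *
import json
def plan(goal,yaw1,n,polar=True,start=None,yaw0=None):
    s=env.state(); p=np.array(s['eef_pos'] if start is None else start); y=s['tcp_rot'][2] if yaw0 is None else yaw0
    g=np.array(goal,float); yaws=np.linspace(y,yaw1,n+1)
    r=np.linspace(np.hypot(*p[:2]),np.hypot(*g[:2]),n+1);a=np.linspace(np.arctan2(p[1],p[0]),np.arctan2(g[1],g[0]),n+1)
    P=np.stack([r*np.cos(a),r*np.sin(a),np.linspace(p[2],g[2],n+1)],1) if polar else np.linspace(p,g,n+1)
    cur=p.copy();cy=y;rows=[]
    for i in range(1,n+1):
        d=P[i]-cur; R=Ro.from_euler('xyz',[-np.pi/2,0,cy]).as_matrix()
        t=np.round(R.T@d/10,2); ry=round(-(yaws[i]-cy),3)
        cur=cur+R@t*10; cy-=ry
        rows.append(dict(tx=t[0],ty=t[1],tz=t[2],ry=ry))
    for i in range(0,n,10): print(json.dumps(rows[i:i+10]))
    print(cur,cy)
E
python3 -c "
from plan import *
plan([490,241,262],1.92,27)"
```

```text
[{"tx": -0.41, "ty": -0.11, "tz": 3.88, "ry": -0.117}, {"tx": -0.2, "ty": -0.1, "tz": 3.88, "ry": -0.116}, {"tx": 0.0, "ty": -0.11, "tz": 3.86, "ry": -0.117}, {"tx": 0.21, "ty": -0.11, "tz": 3.84, "ry": -0.116}, {"tx": 0.42, "ty": -0.1, "tz": 3.81, "ry": -0.117}, {"tx": 0.62, "ty": -0.11, "tz": 3.76, "ry": -0.117}, {"tx": 0.81, "ty": -0.11, "tz": 3.7, "ry": -0.116}, {"tx": 1.01, "ty": -0.1, "tz": 3.64, "ry": -0.117}, {"tx": 1.2, "ty": -0.11, "tz": 3.56, "ry": -0.116}, {"tx": 1.38, "ty": -0.11, "tz": 3.47, "ry": -0.117}]
[{"tx": 1.56, "ty": -0.1, "tz": 3.38, "ry": -0.117}, {"tx": 1.73, "ty": -0.11, "tz": 3.27, "ry": -0.116}, {"tx": 1.89, "ty": -0.1, "tz": 3.16, "ry": -0.117}, {"tx": 2.05, "ty": -0.11, "tz": 3.04, "ry": -0.116}, {"tx": 2.2, "ty": -0.11, "tz": 2.91, "ry": -0.117}, {"tx": 2.34, "ty": -0.1, "tz": 2.77, "ry": -0.116}, {"tx": 2.47, "ty": -0.11, "tz": 2.63, "ry": -0.117}, {"tx": 2.6, "ty": -0.11, "tz": 2.48, "ry": -0.117}, {"tx": 2.71, "ty": -0.1, "tz": 2.33, "ry": -0.116}, {"tx": 2.82, "ty": -0.11, "tz": 2.16, "ry": -0.117}]
[{"tx": 2.92, "ty": -0.11, "tz": 2.0, "ry": -0.116}, {"tx": 3.01, "ty": -0.1, "tz": 1.84, "ry": -0.117}, {"tx": 3.08, "ty": -0.11, "tz": 1.66, "ry": -0.117}, {"tx": 3.15, "ty": -0.11, "tz": 1.48, "ry": -0.116}, {"tx": 3.21, "ty": -0.1, "tz": 1.3, "ry": -0.117}, {"tx": 3.26, "ty": -0.11, "tz": 1.13, "ry": -0.116}, {"tx": 3.29, "ty": -0.11, "tz": 0.94, "ry": -0.117}]
[490.00577779 240.95062334 262.03871512] 1.9199936822199266
```

>>> move_arm(
  rows=[
    {"tx": -0.41,"ty": -0.1,"tz": 3.88,"ry": -0.117},
    {"tx": -0.2,"ty": -0.1,"tz": 3.88,"ry": -0.116},
    {"tx": 0.0,"ty": -0.1,"tz": 3.86,"ry": -0.117},
    {"tx": 0.21,"ty": -0.1,"tz": 3.84,"ry": -0.116},
    {"tx": 0.42,"ty": -0.1,"tz": 3.81,"ry": -0.117},
    {"tx": 0.62,"ty": -0.1,"tz": 3.76,"ry": -0.117},
    {"tx": 0.81,"ty": -0.1,"tz": 3.7,"ry": -0.116},
    {"tx": 1.01,"ty": -0.1,"tz": 3.64,"ry": -0.117},
    {"tx": 1.2,"ty": -0.1,"tz": 3.56,"ry": -0.116},
    {"tx": 1.38,"ty": -0.1,"tz": 3.47,"ry": -0.117},
  ],
)

```text
validation failed for argument at $.ro...
```

>>> move_arm(
  rows=[
    {"tx": 1.56,"ty": -0.1,"tz": 3.38,"ry": -0.117},
    {"tx": 1.73,"ty": -0.1,"tz": 3.27,"ry": -0.116},
    {"tx": 1.89,"ty": -0.1,"tz": 3.16,"ry": -0.117},
    {"tx": 2.05,"ty": -0.1,"tz": 3.04,"ry": -0.116},
    {"tx": 2.2,"ty": -0.1,"tz": 2.91,"ry": -0.117},
    {"tx": 2.34,"ty": -0.1,"tz": 2.77,"ry": -0.116},
    {"tx": 2.47,"ty": -0.1,"tz": 2.63,"ry": -0.117},
    {"tx": 2.6,"ty": -0.1,"tz": 2.48,"ry": -0.117},
    {"tx": 2.71,"ty": -0.1,"tz": 2.33,"ry": -0.116},
    {"tx": 2.82,"ty": -0.1,"tz": 2.16,"ry": -0.117},
  ],
)

```text
validation failed for argument at $.ro...
```

>>> move_arm(
  rows=[
    {"tx": 2.92,"ty": -0.1,"tz": 2.0,"ry": -0.116},
    {"tx": 3.01,"ty": -0.1,"tz": 1.84,"ry": -0.117},
    {"tx": 3.08,"ty": -0.1,"tz": 1.66,"ry": -0.117},
    {"tx": 3.15,"ty": -0.1,"tz": 1.48,"ry": -0.116},
    {"tx": 3.21,"ty": -0.1,"tz": 1.3,"ry": -0.117},
    {"tx": 3.26,"ty": -0.1,"tz": 1.13,"ry": -0.116},
    {"tx": 3.29,"ty": -0.1,"tz": 0.94,"ry": -0.117},
    {"tx": 0},
    {"tx": 0},
  ],
)

```text
validation failed for argument at $.ro...
```

```bash
python3 - <<'E'
from h import *
s=env.state();print(s['t'],s['eef_pos'],s['tcp_rot'],s['joints'])
im,d,c=snap('wrist','wrist1'); W=pts(d,c)
E
```

```text
0.15 [ 210.07603225 -588.49833084  233.23871512] [-1.57068708e+00  7.45369732e-04 -1.22800632e+00] [-1.33359672e+00  4.91393027e-01  1.55923604e+00  3.38958492e-05
  1.09171632e+00 -1.05605999e-01]
```

View pics/wrist1.png

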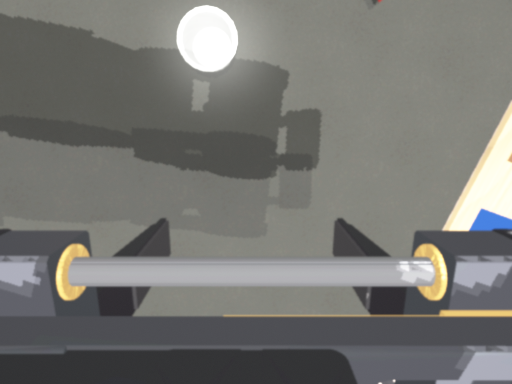

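The calls were refused, probably because every field is needed. I'll send full rows.

>>> move_arm(
  rows=[
    {"tx": -0.41,"ty": -0.1,"tz": 3.88,"rx": 0,"ry": -0.117,"rz": 0,"grip": 100},
    {"tx": -0.2,"ty": -0.1,"tz": 3.88,"rx": 0,"ry": -0.116,"rz": 0,"grip": 100},
    {"tx": 0,"ty": -0.1,"tz": 3.86,"rx": 0,"ry": -0.117,"rz": 0,"grip": 100},
    {"tx": 0.21,"ty": -0.1,"tz": 3.84,"rx": 0,"ry": -0.116,"rz": 0,"grip": 100},
    {"tx": 0.42,"ty": -0.1,"tz": 3.81,"rx": 0,"ry": -0.117,"rz": 0,"grip": 100},
    {"tx": 0.62,"ty": -0.1,"tz": 3.76,"rx": 0,"ry": -0.117,"rz": 0,"grip": 100},
    {"tx": 0.81,"ty": -0.1,"tz": 3.7,"rx": 0,"ry": -0.116,"rz": 0,"grip": 100},
    {"tx": 1.01,"ty": -0.1,"tz": 3.64,"rx": 0,"ry": -0.117,"rz": 0,"grip": 100},
    {"tx": 1.2,"ty": -0.1,"tz": 3.56,"rx": 0,"ry": -0.116,"rz": 0,"grip": 100},
    {"tx": 1.38,"ty": -0.1,"tz": 3.47,"rx": 0,"ry": -0.117,"rz": 0,"grip": 100},
  ],
)

```text
t: 1.03
eef_pos: [491.4, -336.8, 243.5]
tcp_rot: [-1.571, 0.0, -0.056]
ft_force: [0.6, 0.6, 0.3]
opening: 1.001
```

>>> move_arm(
  rows=[
    {"tx": 1.56,"ty": -0.1,"tz": 3.38,"rx": 0,"ry": -0.117,"rz": 0,"grip": 100},
    {"tx": 1.73,"ty": -0.1,"tz": 3.27,"rx": 0,"ry": -0.116,"rz": 0,"grip": 100},
    {"tx": 1.89,"ty": -0.1,"tz": 3.16,"rx": 0,"ry": -0.117,"rz": 0,"grip": 100},
    {"tx": 2.05,"ty": -0.1,"tz": 3.04,"rx": 0,"ry": -0.116,"rz": 0,"grip": 100},
    {"tx": 2.2,"ty": -0.1,"tz": 2.91,"rx": 0,"ry": -0.117,"rz": 0,"grip": 100},
    {"tx": 2.34,"ty": -0.1,"tz": 2.77,"rx": 0,"ry": -0.116,"rz": 0,"grip": 100},
    {"tx": 2.47,"ty": -0.1,"tz": 2.63,"rx": 0,"ry": -0.117,"rz": 0,"grip": 100},
    {"tx": 2.6,"ty": -0.1,"tz": 2.48,"rx": 0,"ry": -0.117,"rz": 0,"grip": 100},
    {"tx": 2.71,"ty": -0.1,"tz": 2.33,"rx": 0,"ry": -0.116,"rz": 0,"grip": 100},
    {"tx": 2.82,"ty": -0.1,"tz": 2.16,"rx": 0,"ry": -0.117,"rz": 0,"grip": 100},
  ],
)

```text
t: 1.87
eef_pos: [566.4, 13.1, 253.5]
tcp_rot: [-1.571, 0.0, 1.11]
ft_force: [0.6, 0.3, 0.1]
opening: 0.998
```

>>> move_arm(
  rows=[
    {"tx": 2.92,"ty": -0.1,"tz": 2.0,"rx": 0,"ry": -0.116,"rz": 0,"grip": 100},
    {"tx": 3.01,"ty": -0.1,"tz": 1.84,"rx": 0,"ry": -0.117,"rz": 0,"grip": 100},
    {"tx": 3.08,"ty": -0.1,"tz": 1.66,"rx": 0,"ry": -0.117,"rz": 0,"grip": 100},
    {"tx": 3.15,"ty": -0.1,"tz": 1.48,"rx": 0,"ry": -0.116,"rz": 0,"grip": 100},
    {"tx": 3.21,"ty": -0.1,"tz": 1.3,"rx": 0,"ry": -0.117,"rz": 0,"grip": 100},
    {"tx": 3.26,"ty": -0.1,"tz": 1.13,"rx": 0,"ry": -0.116,"rz": 0,"grip": 100},
    {"tx": 3.29,"ty": -0.1,"tz": 0.94,"rx": 0,"ry": -0.117,"rz": 0,"grip": 100},
    {"tx": 0,"ty": 0,"tz": 0,"rx": 0,"ry": 0,"rz": 0,"grip": 100},
    {"tx": 0,"ty": 0,"tz": 0,"rx": 0,"ry": 0,"rz": 0,"grip": 100},
  ],
)

```text
t: 2.62
eef_pos: [489.3, 242.0, 260.7]
tcp_rot: [-1.571, 0.0, 1.922]
ft_force: [0.3, 0.3, 0.1]
opening: 1.003
```

```bash
python3 - <<'E'
from h import *
s=env.state();print(s['t'],s['eef_pos'],s['tcp_rot'],s['joints'])
im,d,c=snap('wrist','wrist2')
E
```

```text
2.6167 [489.28191032 242.0373525  260.67243381] [-1.57086458e+00  1.84755363e-04  1.92241903e+00] [ 3.38448401e-01  3.50437126e-01  1.71868313e+00 -2.09301501e-04
  1.07240173e+00 -1.58387059e+00]
```

View pics/wrist2.png

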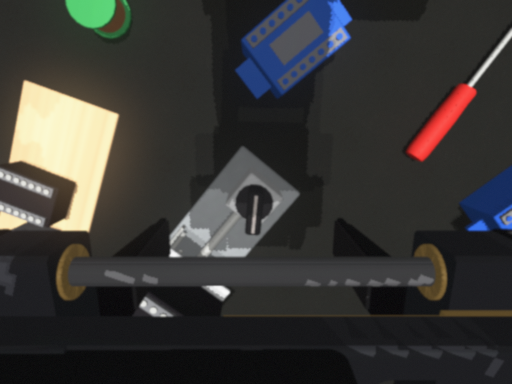

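The wrist view shows the knob disc at about (254,202), with the white line from (255,196) to (253,233).

```bash
python3 - <<'E'
from h import *
im,d,c=load('wrist2');W=pts(d,c)
u0,u1,v0,v1=215,300,165,255
cv2.imwrite('pics/c2.png',cv2.resize(im[v0:v1,u0:u1],None,fx=7,fy=7,interpolation=cv2.INTER_CUBIC))
sub=W[v0:v1,u0:u1]; z=sub[...,2]
g=im[v0:v1,u0:u1].max(-1)
print('z hist',np.histogram(z[np.isfinite(z)],bins=np.arange(0,135,5)))
m=(z>97)&(z<120)
P=sub[m];print('bar',m.sum(),np.median(P,0))
r=cv2.minAreaRect(P[:,:2].astype(np.float32));print(r)
ml=m&(g>130)
L=sub[ml];cc=L.mean(0);U,S,V=np.linalg.svd((L-cc)[:,:2]);print('line',ml.sum(),cc,V[0],np.degrees(np.arctan2(V[0][1],V[0][0])),np.ptp((L-cc)[:,:2]@V[0]))
b=m&(g<100)&False
dm=(z>60)&(z<76)&(g<70);print('disc z',np.median(z[dm]),sub[dm].mean(0),cv2.minEnclosingCircle(sub[dm][:,:2].astype(np.float32)))
E
```

```text
z hist (array([1717,   30, 2946,   28,   36,   41,  309,   71,   33,   39,   40,
         54,  552,  385,  155,   18,   14,   18,   12,   20,   17,   70,
        608,    0,    0,    0]), array([  0,   5,  10,  15,  20,  25,  30,  35,  40,  45,  50,  55,  60,
        65,  70,  75,  80,  85,  90,  95, 100, 105, 110, 115, 120, 125,
       130]))
bar 707 [511.77423611 251.58420791 111.50122176]
((514.3056640625, 252.3991241455078), (46.61607360839844, 15.996881484985352), 15.11240005493164)
line 84 [517.93101319 253.07970404 112.20683734] [0.96505707 0.26203979] 15.191130490333103 37.321658146311066
disc z 69.63382812829605 [513.90877438 250.01534369  69.64864584] ((514.2496948242188, 251.9940643310547), 21.101215362548828)
```

View pics/c2.png

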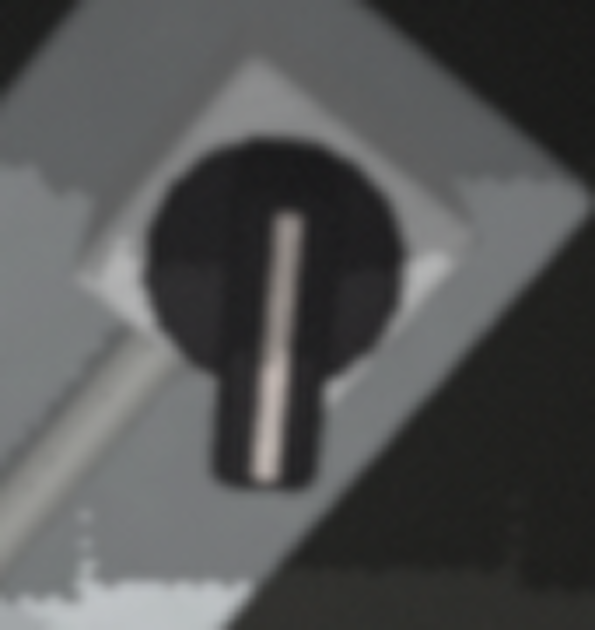

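```bash
python3 - <<'E'
from plan import *
plan([514.3,252.3,261],1.835,2,False)
plan([514.3,252.3,98],1.835,6,False,[514.3,252.3,260.7],1.835)
for n in ['top0','side0']:
    im,d,c=load(n);W=pts(d,c)
    # points in jack frame
    k=np.array([514.3,252.3]);e=np.array([652.,199.])-k;e/=np.hypot(*e);f=np.array([-e[1],e[0]])
    a=(W[...,:2]-k)@e;b=(W[...,:2]-k)@f;z=W[...,2]
    print(n,'knobtop',np.median(z[(abs(a)<8)&(abs(b)<6)&(z>95)&(z<125)]))
    m=(a>100)&(a<200)&(abs(b)<50)
    print(np.histogram(z[m],bins=np.arange(60,180,4)))
    t=m&(z>146)&(z<166);print('module top',np.median(z[t]),a[t].min(),a[t].max(),b[t].min(),b[t].max())
    arm=(a>120)&(a<240)&(abs(abs(b)-58)<8)&(z>105)&(z<140);print('arms',np.median(z[arm]),np.percentile(z[arm],[10,90]),arm.sum())
    pl=(a>85)&(a<115)&(abs(b)<45)&(z>60)&(z<100);print('plat',np.percentile(z[pl],[10,50,90]),pl.sum())
E
```

```text
[{"tx": 0.11, "ty": -0.02, "tz": -1.34, "ry": 0.043}, {"tx": 0.17, "ty": -0.02, "tz": -1.33, "ry": 0.042}]
[514.27987762 252.33342863 260.99023471] 1.835100979460342
[{"tx": 0.0, "ty": 2.71, "tz": -0.0, "ry": -0.0}, {"tx": 0.0, "ty": 2.71, "tz": -0.0, "ry": -0.0}, {"tx": 0.0, "ty": 2.72, "tz": -0.0, "ry": -0.0}, {"tx": 0.0, "ty": 2.71, "tz": -0.0, "ry": -0.0}, {"tx": 0.0, "ty": 2.71, "tz": -0.0, "ry": -0.0}, {"tx": 0.0, "ty": 2.71, "tz": -0.0, "ry": -0.0}]
[514.3 252.3  98. ] 1.835
top0 knobtop 110.56289548765312
(array([  0,   1,   8,  36,  47,  35,   8,   5,   6,   3,   2,   7,   7,
        11,  16,  18,  15,  10,   7,   5,  19,  60, 175, 199,  84,  15,
         1,   0,   0]), array([ 60,  64,  68,  72,  76,  80,  84,  88,  92,  96, 100, 104, 108,
       112, 116, 120, 124, 128, 132, 136, 140, 144, 148, 152, 156, 160,
       164, 168, 172, 176]))
module top 152.7156636186918 107.15767170503281 178.68229708833073 -40.83913754417144 49.623391574268176
arms 118.31839865052325 [113.21070906 125.43979609] 178
plat [73.27550371 78.90963941 89.61726786] 97
side0 knobtop 112.4583730100419
(array([ 10,  16,  32,   6,  19, 180,   3,  16,  37,  41,  37,  41,  37,
        34,  32,  40,  39,  44,  35,  41,  40,  38,  48, 277, 193,  18,
         0,   0,   0]), array([ 60,  64,  68,  72,  76,  80,  84,  88,  92,  96, 100, 104, 108,
       112, 116, 120, 124, 128, 132, 136, 140, 144, 148, 152, 156, 160,
       164, 168, 172, 176]))
module top 155.11315317404325 106.5147397576399 179.65503893807997 -39.91229620065911 49.795329701725095
arms 124.97021565844716 [116.28744408 135.173113  ] 175
plat [70.26517246 81.893681   96.87078963] 260
```

The knob measures well: bar 46.6 x 16 mm, top at 111.7, disc at 69.6, axis (514.3, 252.3). Module top is near 154, so its underside is near 89 and the gap about 9 mm. I expect roughly 0.7 rad in total. Descending to grip.

>>> move_arm(
  rows=[
    {"tx": 0.11,"ty": 0,"tz": -1.34,"rx": 0,"ry": 0.043,"rz": 0,"grip": 100},
    {"tx": 0.17,"ty": 0,"tz": -1.33,"rx": 0,"ry": 0.042,"rz": 0,"grip": 100},
    {"tx": 0,"ty": 3,"tz": 0,"rx": 0,"ry": 0,"rz": 0,"grip": 100},
    {"tx": 0,"ty": 3,"tz": 0,"rx": 0,"ry": 0,"rz": 0,"grip": 100},
    {"tx": 0,"ty": 3,"tz": 0,"rx": 0,"ry": 0,"rz": 0,"grip": 100},
    {"tx": 0,"ty": 3,"tz": 0,"rx": 0,"ry": 0,"rz": 0,"grip": 100},
    {"tx": 0,"ty": 0,"tz": 0,"rx": 0,"ry": 0,"rz": 0,"grip": 100},
    {"tx": 0,"ty": 0,"tz": 0,"rx": 0,"ry": 0,"rz": 0,"grip": 100},
  ],
)

```text
t: 3.33
eef_pos: [514.7, 250.9, 140.0]
tcp_rot: [-1.568, 0.0, 1.833]
ft_force: [-0.5, -0.1, 1.2]
opening: 1.004
```

```bash
python3 - <<'E'
from h import *
s=env.state();print(s['t'],s['eef_pos'],s['tcp_rot'],s['joints'])
im,d,c=snap('wrist','wrist3')
im,d,c=snap('side','side3')
cv2.imwrite('pics/c3.png',cv2.resize(im[120:260,110:290],None,fx=4,fy=4,interpolation=cv2.INTER_CUBIC))
E
```

```text
3.3333 [514.738455   250.87806663 139.95524051] [-1.56812453e+00  3.96300378e-04  1.83261691e+00] [ 3.38253000e-01  5.29740841e-01  1.78577349e+00 -2.59297500e-04
  8.28772603e-01 -1.49418789e+00]
```

View pics/wrist3.png

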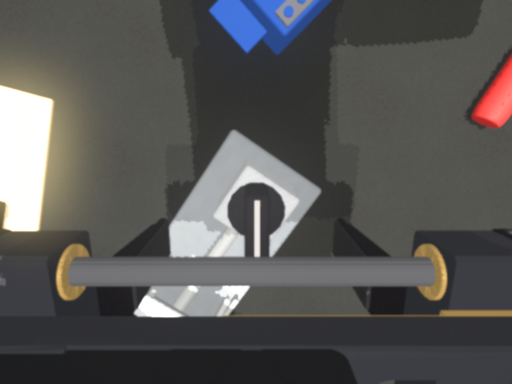

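View pics/c3.png

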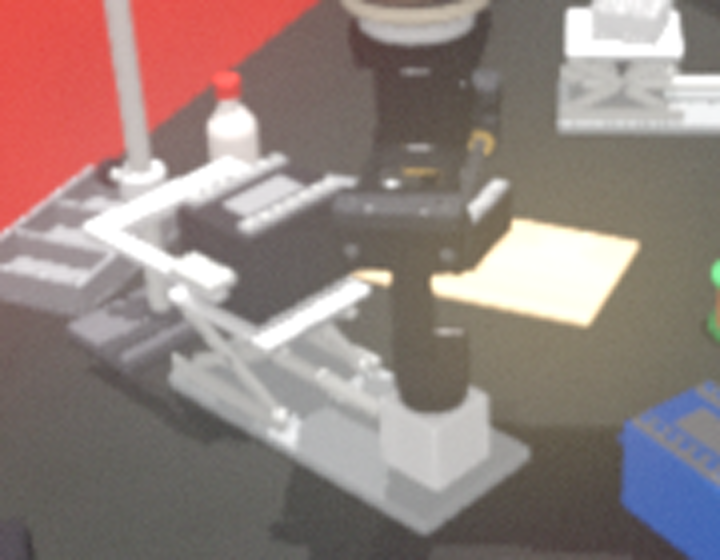

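Bar line at col 256 lies between the fingers (168 to 335), and the gripper body is clear of the module. Continuing down with a 1.5 mm lateral correction, then gripping.

>>> move_arm(
  rows=[
    {"tx": 0.15,"ty": 1.5,"tz": 0,"rx": 0,"ry": 0,"rz": 0,"grip": 100},
    {"tx": 0,"ty": 1.5,"tz": 0,"rx": 0,"ry": 0,"rz": 0,"grip": 100},
    {"tx": 0,"ty": 1.1,"tz": 0,"rx": 0,"ry": 0,"rz": 0,"grip": 100},
    {"tx": 0,"ty": 0,"tz": 0,"rx": 0,"ry": 0,"rz": 0,"grip": 40},
    {"tx": 0,"ty": 0,"tz": 0,"rx": 0,"ry": 0,"rz": 0,"grip": 40},
    {"tx": 0,"ty": 0,"tz": 0,"rx": 0,"ry": 0,"rz": 0,"grip": 40},
    {"tx": 0,"ty": 0,"tz": 0,"rx": 0,"ry": 0,"rz": 0,"grip": 40},
    {"tx": 0,"ty": 0,"tz": 0,"rx": 0,"ry": 0,"rz": 0,"grip": 40},
  ],
)

```text
t: 4.1
eef_pos: [514.3, 253.6, 100.4]
tcp_rot: [-1.572, -0.0, 1.835]
ft_force: [0.1, 0.1, -0.3]
opening: 0.71
```

>>> move_arm(
  rows=[
    {"tx": -0.1,"ty": 0.2,"tz": 0,"rx": 0,"ry": 0,"rz": 0,"grip": 10},
    {"tx": 0,"ty": 0,"tz": 0,"rx": 0,"ry": 0,"rz": 0,"grip": 10},
    {"tx": 0,"ty": 0,"tz": 0,"rx": 0,"ry": 0,"rz": 0,"grip": 10},
    {"tx": 0,"ty": 0,"tz": 0,"rx": 0,"ry": 0,"rz": 0,"grip": 10},
    {"tx": 0,"ty": 0,"tz": 0,"rx": 0,"ry": 0,"rz": 0,"grip": 10},
    {"tx": 0,"ty": 0,"tz": 0,"rx": 0,"ry": 0,"rz": 0,"grip": 5},
    {"tx": 0,"ty": 0,"tz": 0,"rx": 0,"ry": 0,"rz": 0,"grip": 0},
    {"tx": 0,"ty": 0,"tz": 0,"rx": 0,"ry": 0,"rz": 0,"grip": 0},
  ],
)

```text
t: 4.77
eef_pos: [513.9, 254.0, 97.7]
tcp_rot: [-1.571, -0.003, 1.834]
ft_force: [-1.7, 7.2, -2.5]
opening: 0.166
```

Gripped at 0.166 x 95 = 15.8 mm, matching the 16 mm bar. Turning clockwise (yaw falling, +ry), about 0.4 rad first.

>>> move_arm(
  rows=[
    {"tx": 0.1,"ty": 0,"tz": 0,"rx": 0,"ry": 0.05,"rz": 0,"grip": 0},
    {"tx": 0,"ty": 0,"tz": 0,"rx": 0,"ry": 0.07,"rz": 0,"grip": 0},
    {"tx": 0,"ty": 0,"tz": 0,"rx": 0,"ry": 0.07,"rz": 0,"grip": 0},
    {"tx": 0,"ty": 0,"tz": 0,"rx": 0,"ry": 0.07,"rz": 0,"grip": 0},
    {"tx": 0,"ty": 0,"tz": 0,"rx": 0,"ry": 0.07,"rz": 0,"grip": 0},
    {"tx": 0,"ty": 0,"tz": 0,"rx": 0,"ry": 0.07,"rz": 0,"grip": 0},
    {"tx": 0,"ty": 0,"tz": 0,"rx": 0,"ry": 0,"rz": 0,"grip": 0},
    {"tx": 0,"ty": 0,"tz": 0,"rx": 0,"ry": 0,"rz": 0,"grip": 0},
  ],
)

```text
t: 5.43
eef_pos: [513.9, 254.2, 97.7]
tcp_rot: [-1.571, -0.001, 1.434]
ft_force: [-1.5, 5.8, 0.1]
opening: 0.167
```

```bash
cat > meas.py <<'E'
from h import *
k=np.array([514.3,252.3]);e=np.array([652.,199.])-k;e/=np.hypot(*e);f=np.array([-e[1],e[0]])
def meas(tag):
    im,d,c=load(tag);W=pts(d,c);a=(W[...,:2]-k)@e;b=(W[...,:2]-k)@f;z=W[...,2]
    g=im.max(-1)
    t=(a>112)&(a<173)&(b>-35)&(b<44)&(z>146)&(z<182)
    A=np.c_[a[t],b[t],np.ones(t.sum())]; 
    w=np.ones(t.sum(),bool)
    for _ in range(5):
        x=np.linalg.lstsq(A[w],z[t][w],rcond=None)[0]; r=z[t]-A@x; w=abs(r)<4
    print(tag,'module top med %.1f'%np.median(z[t]),'n',t.sum(),'tilt',x[:2].round(3),'z@mid %.1f'%(x@[143,4,1]))
    arm=(a>120)&(a<185)&(abs(abs(b)-58)<9)&(z>112)&(z<150);print('  lug/arm z',np.percentile(z[arm],[25,50,75,95]).round(1))
E
python3 - <<'E'
from meas import *
s=env.state();print(s['t'],s['eef_pos'],s['tcp_rot'],s['ft_force'],s['moment'])
snap('side','side4');snap('top','top4')
for t in ['side0','side4','top0','top4']:meas(t)
a=cv2.imread('pics/side3.png')[120:250,110:255];b=cv2.imread('pics/side4.png')[120:250,110:255]
cv2.imwrite('pics/c4.png',cv2.resize(np.hstack([cv2.imread('pics/side0.png')[120:250,115:250],b]),None,fx=2.8,fy=2.8,interpolation=cv2.INTER_CUBIC))
E
```

```text
5.4333 [513.85523633 254.24174052  97.65152974] [-1.57072622e+00 -9.32700681e-04  1.43437627e+00] [-1.4862255   5.84563972  0.06281098] [ 1.12874434  0.18120314 -0.04008761]
side0 module top med 155.7 n 391 tilt [-0.02   0.013] z@mid 155.9
  lug/arm z [124.7 127.4 139.3 148.4]
side4 module top med 156.1 n 397 tilt [-0.015  0.003] z@mid 156.5
  lug/arm z [124.9 127.9 139.1 147.7]
top0 module top med 152.9 n 398 tilt [-0.001 -0.006] z@mid 153.1
  lug/arm z [117.7 121.5 124.4 128.1]
top4 module top med 153.7 n 409 tilt [-0.03   0.007] z@mid 153.4
  lug/arm z [117.5 121.6 124.2 128.6]
```

View pics/c4.png

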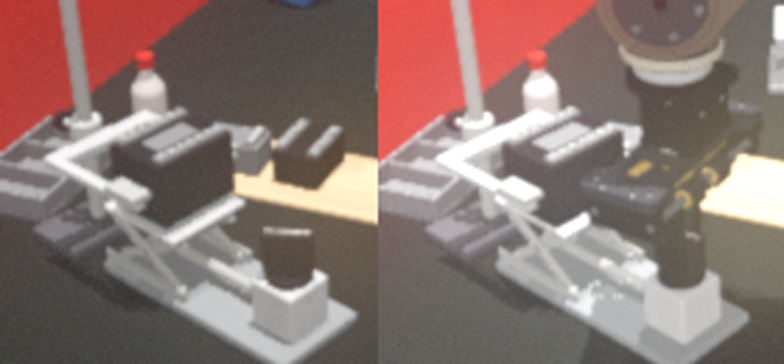

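0.40 rad turned, so about 8 mm of platform lift. The module has not moved yet (156.1 against 155.7 mm). Small steps from here.

>>> move_arm(
  rows=[
    {"tx": 0.1,"ty": 0,"tz": 0,"rx": 0,"ry": 0.06,"rz": 0,"grip": 0},
    {"tx": 0,"ty": 0,"tz": 0,"rx": 0,"ry": 0.07,"rz": 0,"grip": 0},
    {"tx": 0,"ty": 0,"tz": 0,"rx": 0,"ry": 0.07,"rz": 0,"grip": 0},
    {"tx": 0,"ty": 0,"tz": 0,"rx": 0,"ry": 0,"rz": 0,"grip": 0},
    {"tx": 0,"ty": 0,"tz": 0,"rx": 0,"ry": 0,"rz": 0,"grip": 0},
  ],
)

```text
t: 5.95
eef_pos: [513.9, 254.5, 97.6]
tcp_rot: [-1.57, 0.0, 1.237]
ft_force: [-2.1, -1.0, 2.0]
opening: 0.169
```

```bash
cat >> meas.py <<'E'
def shift(tag0,tag1,box):
    # image feature shift of module via template match (subpixel, upsampled)
    u0,u1,v0,v1=box;s=8
    A=cv2.imread(f'pics/{tag0}.png',0)[v0:v1,u0:u1];B=cv2.imread(f'pics/{tag1}.png',0)[v0-12:v1+12,u0-12:u1+12]
    A=cv2.resize(A,None,fx=s,fy=s,interpolation=cv2.INTER_CUBIC);B=cv2.resize(B,None,fx=s,fy=s,interpolation=cv2.INTER_CUBIC)
    r=cv2.matchTemplate(B,A,cv2.TM_CCOEFF_NORMED);_,q,_,l=cv2.minMaxLoc(r);print('shift px',tag0,tag1,(l[0]/s-12,l[1]/s-12),round(q,3))
BOX=(156,198,160,184)
E
python3 - <<'E'
from meas import *
s=env.state();print(s['t'],s['eef_pos'],s['tcp_rot'],s['ft_force'],s['moment'])
snap('side','side5');snap('top','top5')
for t in ['side5','top5']:meas(t)
for t in ['side3','side4','side5']: shift('side0',t,BOX); shift('side0',t,(140,156,168,186))
b=cv2.imread('pics/side5.png')[130:250,110:255]
cv2.imwrite('pics/c5.png',cv2.resize(b,None,fx=5,fy=5,interpolation=cv2.INTER_CUBIC))
E
```

```text
5.95 [513.91469293 254.45374753  97.64471934] [-1.57038487e+00  3.30091659e-04  1.23695481e+00] [-2.10691496 -0.95601184  1.9862132 ] [-0.03295629  0.33540062 -0.02560725]
side5 module top med 160.2 n 400 tilt [-0.02 -0.  ] z@mid 160.4
  lug/arm z [128.1 130.8 139.7 147.9]
top5 module top med 157.3 n 421 tilt [-0.03  -0.018] z@mid 157.2
  lug/arm z [120.9 124.7 129.4 134. ]
shift px side0 side3 (0.0, 0.0) 0.987
shift px side0 side3 (0.125, 0.0) 0.977
shift px side0 side4 (0.0, -0.125) 0.984
shift px side0 side4 (0.0, 0.0) 0.972
shift px side0 side5 (0.0, -1.25) 0.955
shift px side0 side5 (-0.375, -0.25) 0.946
```

View pics/c5.png

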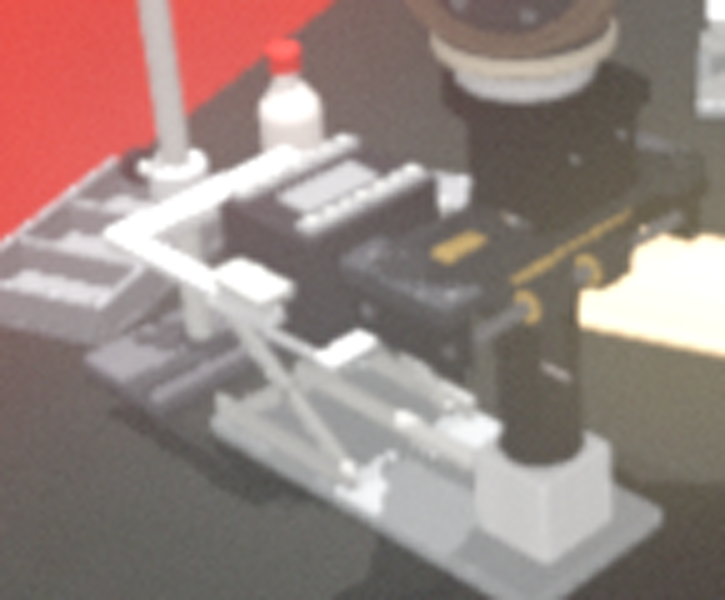

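The module has risen about 4.2 mm (side +4.4, top +4.1), level within noise. Adding 0.04 rad (0.8 mm), then opening and rising straight up.

>>> move_arm(
  rows=[
    {"tx": 0,"ty": 0,"tz": 0,"rx": 0,"ry": 0.04,"rz": 0,"grip": 0},
    {"tx": 0,"ty": 0,"tz": 0,"rx": 0,"ry": 0,"rz": 0,"grip": 0},
    {"tx": 0,"ty": 0,"tz": 0,"rx": 0,"ry": 0,"rz": 0,"grip": 0},
  ],
)

```text
t: 6.3
eef_pos: [513.9, 254.5, 97.6]
tcp_rot: [-1.57, 0.0, 1.197]
ft_force: [-3.9, -0.2, 4.7]
opening: 0.164
```

```bash
python3 - <<'E'
from meas import *
s=env.state();print(s['t'],s['eef_pos'],s['tcp_rot'],s['ft_force'],s['moment'])
for i in range(3):
    snap('side','side6%d'%i);snap('top','top6%d'%i)
    meas('side6%d'%i);meas('top6%d'%i)
E
```

```text
6.3 [513.91124412 254.47515642  97.60826428] [-1.57038572e+00  3.42338537e-04  1.19680919e+00] [-3.94210779 -0.1584828   4.74600765] [-0.05105219  0.57636009 -0.06492676]
side60 module top med 160.6 n 402 tilt [-0.017 -0.   ] z@mid 161.1
  lug/arm z [129.5 131.2 139.1 147.1]
top60 module top med 158.0 n 421 tilt [0.014 0.016] z@mid 157.8
  lug/arm z [120.7 125.5 128.5 133. ]
side61 module top med 160.5 n 402 tilt [-0.021 -0.003] z@mid 161.0
  lug/arm z [128.9 131.4 139.7 147.9]
top61 module top med 157.7 n 424 tilt [-0.031  0.026] z@mid 157.3
  lug/arm z [121.3 125.8 129.9 133.3]
side62 module top med 160.7 n 401 tilt [-0.018  0.001] z@mid 161.2
  lug/arm z [129.1 131.5 139.7 147.6]
top62 module top med 158.2 n 423 tilt [0.013 0.001] z@mid 158.0
  lug/arm z [122.  126.1 128.4 133.3]
```

Rise is now about 4.9 mm (side 161.1 against 156.2, top 157.8 against 153.2). Releasing.

>>> move_arm(
  rows=[
    {"tx": 0,"ty": 0,"tz": 0,"rx": 0,"ry": 0,"rz": 0,"grip": 45},
    {"tx": 0,"ty": 0,"tz": 0,"rx": 0,"ry": 0,"rz": 0,"grip": 45},
    {"tx": 0,"ty": 0,"tz": 0,"rx": 0,"ry": 0,"rz": 0,"grip": 45},
    {"tx": 0,"ty": 0,"tz": 0,"rx": 0,"ry": 0,"rz": 0,"grip": 45},
    {"tx": 0,"ty": 0,"tz": 0,"rx": 0,"ry": 0,"rz": 0,"grip": 45},
  ],
)

```text
t: 7.02
eef_pos: [514.4, 254.5, 97.5]
tcp_rot: [-1.571, -0.0, 1.195]
ft_force: [-0.7, 0.1, 0.3]
opening: 0.429
```

>>> move_arm(
  rows=[
    {"tx": 0,"ty": -1,"tz": 0,"rx": 0,"ry": 0,"rz": 0,"grip": 45},
    {"tx": 0,"ty": -2,"tz": 0,"rx": 0,"ry": 0,"rz": 0,"grip": 45},
    {"tx": 0,"ty": -3,"tz": 0,"rx": 0,"ry": 0,"rz": 0,"grip": 45},
    {"tx": 0,"ty": -3,"tz": 0,"rx": 0,"ry": 0,"rz": 0,"grip": 45},
    {"tx": 0,"ty": -3,"tz": 0,"rx": 0,"ry": 0,"rz": 0,"grip": 45},
    {"tx": 0,"ty": -2,"tz": 0,"rx": 0,"ry": 0,"rz": 0,"grip": 45},
    {"tx": 0,"ty": 0,"tz": 0,"rx": 0,"ry": 0,"rz": 0,"grip": 45},
    {"tx": 0,"ty": 0,"tz": 0,"rx": 0,"ry": 0,"rz": 0,"grip": 45},
  ],
)

```text
t: 7.68
eef_pos: [514.3, 254.6, 239.1]
tcp_rot: [-1.573, -0.002, 1.195]
ft_force: [-0.4, 0.0, -0.3]
opening: 0.451
```

```bash
python3 - <<'E'
from meas import *
s=env.state();print(s['t'],s['eef_pos'],s['tcp_rot'],s['ft_force'])
for i in range(3):
    snap('side','side7%d'%i);snap('top','top7%d'%i)
    meas('side7%d'%i);meas('top7%d'%i)
b=cv2.imread('pics/side72.png')[130:250,110:255]
cv2.imwrite('pics/c7.png',cv2.resize(b,None,fx=5,fy=5,interpolation=cv2.INTER_CUBIC))
im,d,c=snap('wrist','wrist7');W=pts(d,c);z=W[...,2]
m=(np.hypot(W[...,0]-514.3,W[...,1]-252.3)<26)&(z>97)&(z<118)
print('bar',cv2.minAreaRect(W[m][:,:2].astype(np.float32)))
E
```

```text
7.6833 [514.30967891 254.56425395 239.09952374] [-1.57289776 -0.00170492  1.19505088] [-0.40873331  0.0079791  -0.25932138]
side70 module top med 160.8 n 389 tilt [-0.021  0.007] z@mid 161.2
  lug/arm z [128.9 131.2 138.9 147.9]
top70 module top med 158.1 n 413 tilt [-0.003  0.005] z@mid 158.1
  lug/arm z [121.3 126.5 129.5 133.5]
side71 module top med 160.7 n 407 tilt [-0.01   0.005] z@mid 161.2
  lug/arm z [128.8 131.5 140.2 148.6]
top71 module top med 158.0 n 414 tilt [ 0.02  -0.015] z@mid 158.1
  lug/arm z [121.4 126.3 129.3 132.9]
side72 module top med 160.7 n 392 tilt [-0.025  0.007] z@mid 161.2
  lug/arm z [129.  131.2 139.9 147.4]
top72 module top med 157.9 n 413 tilt [-0.03   0.017] z@mid 157.7
  lug/arm z [121.6 126.1 128.7 133.9]
bar ((514.0765380859375, 252.65130615234375), (15.834303855895996, 45.41107940673828), 68.44036865234375)
```

View pics/c7.png

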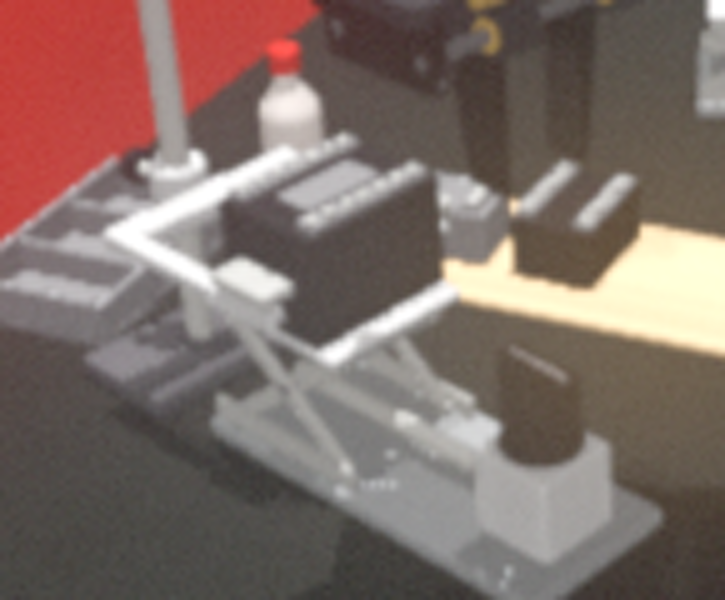

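The crop shows the module standing on the platform, lugs raised off the fork arms, knob turned (line from (510,348) to (570,380)), and the gripper clear above. Handing in.

```bash
python3 -c "
from cell import env
print(env.job_done())"
```

```text
the job is handed in; nothing more can be done
None
```

I turned the knob of the jack under the fork clockwise by about 0.64 rad, which lifts its platform about 12.8 mm. I then released it and raised the gripper clear. The other jack was not touched.

Last checks, about 8 s on the clock:

| Check | Result |
|---|---|
| Module rise, side camera | about 5.2 mm (top face 156.0 before, 161.2 after) |
| Module rise, top camera | about 4.8 mm (top face 153.2 before, 158.0 after) |
| Level | within measurement noise (up to about 0.03 rad) |
| After release | module height unchanged |
| Knob bar angle | from +15.1° to -21.6°, matching the turn commanded |

- **Disagreement:** the two cameras differ by about 3 mm in absolute height, in line with the stated calibration error. I relied on the rise each one measured, and those agree within 0.5 mm.
- **Refused calls:** the first three move calls were refused for missing fields, and nothing moved.

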